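# Close and pin the clamshell carving jig, and hold it squeezed

### The job

Swing the open front jaw of the carving jig fully shut, then take the long pin from the pin rack and push it down through the aligned lug holes until its knob sits on the top lug. Then squeeze the two shut jaws firmly together with the gripper, one finger on each jaw, and finish while still holding them so; leave the short pin and everything else on the bench where it is.

Things in the scene. Friction and masses are not known exactly. Their poses are not given: they have to be found in the camera images.
- jig: Clamshell carving jig, fixed. Origin under its 100 (x) x 250 (y) x 12 mm base plate. Two upright jaws along its y meet at its plane x = 0: fixed rear jaw on +x, hinged front jaw on -x, hinge at the +y end. At y = -105 mm 34 mm square steel lugs with 14 mm holes overlap when shut: two on the rear jaw (12-26 and 46-60 mm high), one on the front jaw between them (28-44 mm high).
- rear_jaw (a point): Middle of the outer (+x) face of the fixed rear jaw, 22 mm from the plane x = 0, 48 mm above the bench; axes as the jig's. The jaw is beech, from y = -76 to +79 mm in the jig, 22 mm thick, 12 to 85 mm above the bench. A dark carved blank is bedded between the jaws (y = 14 to 58 mm) and stands 96 mm high.
- front_jaw (a point): Point on the outer face of the hinged front jaw, the face to push, 125 mm along the jaw from the hinge axis and 48 mm above the bench; axes turn with the jaw and equal the jig's when shut. The jaw runs along its own -y from 6 to 161 mm from the hinge axis, 22 mm thick (outer face at 22 mm from the hinge axis's plane), 12 to 85 mm high, then its lug 190 mm from the hinge axis.
- leaf (a joint): Angle of the front jaw: 0 = shut against its stop, lug holes aligned; positive = open, swinging away from the rear jaw to the jig's -x side, clockwise seen from above; at most 1.3 rad. Starts open. A stiff hinge (0.12 N m friction, about 1 N at the free end) keeps it where it is left.
- hinge_axis (a point): Point on the vertical hinge axis, at y = +85 mm in the jig, 50 mm above the bench. Axes as the jig's.
- pin_hole (a point): Centre of the mouth of the hole in the top lug, 60 mm above the bench; the hole goes straight down through all three lugs when the jaws are shut, 14 mm wide with a chamfer, and the base plate closes it at 12 mm. Axes as the jig's.
- squeeze_spot (a point): Good place to squeeze the shut jaws from above: midway across them (44 mm thick together, along the jig's x), 35 mm from the jig's origin towards the lugs, 70 mm above the bench, 15 mm below the top of the jaws.
- pin_knob (a point): Centre of the long pin's knob, an upright wooden cylinder 20 mm wide, 40 mm tall, on a 12 mm steel shank 46 mm long with a chamfered foot; 50 to 100 g. It stands loose and upright in either hole of the rack, the knob 52 to 92 mm above the bench, clear of the rack. Told from the short pin by its tall narrow knob, standing higher.
- pin_tip (a point): Centre of the foot of the long pin, 66 mm below the knob's centre; at first 6 mm above the bench, 14 mm when the pin is home in the jig. z up along the pin.
- rack: Wooden pin rack, fixed, 50 (x) x 130 (y) x 26 mm, with two holes 20 mm deep, 13.5 mm wide, at y = -32 and +32 mm. Origin at the centre of its underside.
- short_pin: The other pin in the rack: 26 mm shank, flat mushroom head 26 mm wide and 14 mm tall, top 46 mm above the bench. Origin at its foot. To be left alone.
- chisel: Bystander: short chisel lying on the bench, 160 mm long, handle to its -x; up to 25 mm high.
- gouge: Bystander: gouge lying on the bench, 205 mm long, handle to its -x; up to 25 mm high.
- sanding_block: Bystander: cork sanding block 85 x 40 x 28 mm.
- wax_tin: Bystander: closed aluminium tin, 60 mm wide, 38 mm high.
- brush: Bystander: bench brush lying on the bench.
- rosette: Bystander: carved rosewood rosette, 54 mm wide, 24 mm high.
There are look-alikes about, which are no part of the job. What is shaped like the part that bears pin_knob but pink, purple or turquoise is not meant.

How it is judged:
By the outcome, as a careful person would: the job done as asked, in the order asked, and still so for the second after the job is handed in, while the arm keeps its last pose, push and grip.
It also fails if it takes over 72 s, if anything falls off the work surface, if the arm or the gripper's body presses on something with over 40 N, if the wrist force passes 120 N, or if a joint passes its speed limit or range.

### The arm

A 6-joint arm with a two-finger parallel gripper is mounted at the origin on the work surface. World frame = base frame: x ahead of the robot, y to its left, z up, the work surface at z = 0. Lengths are in mm, angles in rad, forces in N, time in s.
With the tool pointing down it reaches from about 275 to 725 mm from the base axis. Payload 5.6 kg.
Tool frame: the origin (TCP) lies at the very end of the fingers, on their centre line; the grasp point (between the pads) lies 19 mm behind it; z points along the fingers, y is the direction in which the jaws open and shut (so a half turn about z gives the same grasp; the last joint's range is limited). The gripper opens to 85 mm and grips with 20 to 120 N. Pads are 22 mm wide; open, the fingers measure 114 mm over their backs; the gripper's body (76 mm by 85 mm) begins 54 mm behind the grasp point. The pads swing forward as they close: fully open they stand 13 mm farther back than shut.
Start: joints at [-0.949, 0.255, 0.108, 0, -1.424, -0.285], TCP at [181.777, -519.086, 231.283] pointing down, gripper open.
Joint ranges: [-2.95, 2.95], [-1.21, 1.97], [-1.09, 1.5], [-2.87, 1.71], [-2.94, -0.07], [-3.05, 3.05]. Speed limits (rad/s): [2.57, 2.57, 3.14, 3.14, 3.14, 3.14].

### API

Orientations are given as a 3x3 rotation matrix whose columns are the frame's x, y, z axes.
In Python, from rig import r gives the robot as it stands. The module is installed in compiled form; this text tells all that it offers.
- The arm moves only by the shell command python3 -m crank 'ROWS' [FORCE]. ROWS is JSON, a list of rows, each a list of 3 entries, a list of its own where there are three numbers: the opening, from 0 (shut) to 1 (fully open), then the shift along the tool's x, y, z in m, then the turn about the tool's z in rad. In form: [[jaw, [x, y, z], roll], ...]. A call has 1 to 12 rows; each row shifts and turns the commanded pose from where the row before left it, along the tool's axes as they then stand; what a row does not reach is not made up. A row lasts 1/8 s, in which the tool goes at most 62.5 mm and 10.7 degrees, less where a joint would pass 70% of its speed; a pose out of reach is approached as far as the arm can. A call is refused whole if a number of a shift passes 0.0625 or a number of a turn 0.188, either way. A call with a gripper value outside its range is refused whole. The fingers move at their own pace and stop on an object; FORCE is the grip in N (left out, the last holds). Time passes only in rows, so rows that do not move let the fingers close. It gives the time, the measured TCP pose, the force and the opening at its end, in the units of the state.
- r.get_state(): the state, without advancing time (a new reading comes with each control period).
- r.grab_frame(name): name is "scene" or "side" or "wrist"; returns a dict with "pixels" (384x512x3 uint8, red, green, blue), "mtx" (3x3 intrinsics, pixels), "origin" and "rotation" of the camera in the world; the wrist camera has in their place "T_tool_cam" (4x4, takes a point from camera to tool coordinates, whose origin is the TCP and whose axes are the flange's). Camera axes: x right, y down, z forward; pixel columns grow to the right and rows downward; lengths in mm; the calibration is good to about 2 mm. A picture is of the moment at which its call begins: read the wrist's pose just before it. There is no depth.
- r.job_done(): hands the job in, once; it reports no verdict.
Trained networks look in the newest picture that a camera, given by its name, has taken for a name from the list of things; names that differ only in an ending like _2 or _b are one class to them, and where a whole thing is asked for, a point or a joint stands for the part that bears it (a point fixed in the world has none). Each returns a list of dicts, best first, with "p" (0 to 1); they miss things now and then, are a little off and sometimes report something else, mostly with a low value. They report only what shows in the picture. A call takes as long as a camera call. They do not tell look-alikes from the thing itself.
- r.spot_in(camera, name): "position" ([x, y, z] in mm, in world coordinates, good to about 4 mm: the middle of the surface that is visible of it).
- r.landmark_of(camera, name): "position" ([x, y, z] in mm, in world coordinates, good to about 4 mm: a listed point, or the origin of a listed thing).
The state is a dict: "clock": time; "joints": joint angles; "qd": joint speeds; "joint_torque": joint torques, N m; "tcp_pos": TCP position; "tool_rot": TCP orientation; "contact_force": force on the tool from outside, world axes, zero at the start; "moment": the same for the moment, N m; "finger_gap": finger opening in mm.
Only numpy, scipy, OpenCV 4.12 (cv2) and the standard library are available. Lean on these libraries where they do the work, as an engineer would, in place of code of your own. Each camera call takes 0.05 s, during which the arm holds its last target.

## Working session

There is one attempt and no reset: what is moved stays moved. The work goes in short steps, Python scripts to look and compute and a shell command to move; the robot and the scene stay as the last step left them, time stands still between calls to the robot, and variables do not carry over. Pictures are saved under pics/ and viewed, and the job is handed in when it is done.

```bash
mkdir -p pics
python3 - <<'E'
from rig import r
import cv2
for c in ["scene","side","wrist"]:
    f=r.grab_frame(c); cv2.imwrite(f"pics/{c}0.png",f["pixels"][:,:,::-1])
    for n in ["pin_knob","pin_hole","front_jaw","hinge_axis","squeeze_spot","jig","rack","short_pin","rear_jaw","pin_tip"]:
        for d in r.landmark_of(c,n)[:3]: print(c,n,[round(v) for v in d["position"]],round(d["p"],2))
s=r.get_state(); print(s)
E
```

```text
scene pin_knob [588, -140, 67] 0.75
scene pin_knob [667, -85, 68] 0.72
scene pin_knob [513, -122, 70] 0.66
scene pin_hole [606, 84, 59] 0.75
scene pin_hole [585, -140, 68] 0.5
scene front_jaw [494, 181, 53] 0.81
scene hinge_axis [586, 271, 52] 0.58
scene squeeze_spot [599, 151, 71] 0.56
scene jig [594, 187, 3] 0.84
scene rack [596, -172, 2] 0.85
scene rack [589, -136, 5] 0.48
scene rear_jaw [615, 187, 47] 0.93
scene pin_tip [514, -177, 0] 0.76
scene pin_tip [665, -88, -1] 0.73
scene pin_tip [592, -136, 3] 0.65
side pin_knob [673, -84, 67] 0.79
side pin_knob [587, -142, 74] 0.78
side pin_knob [518, -174, 67] 0.73
side pin_hole [610, 80, 62] 0.94
side front_jaw [500, 187, 47] 0.58
side hinge_axis [588, 266, 50] 0.68
side hinge_axis [434, 1, 0] 0.68
side hinge_axis [746, 168, 1] 0.57
side squeeze_spot [597, 151, 76] 0.67
side jig [595, 185, 1] 0.96
side rack [596, -173, 4] 0.82
side short_pin [600, -199, 6] 0.52
side rear_jaw [619, 188, 47] 0.63
side pin_tip [509, -121, 1] 0.75
side pin_tip [669, -81, 1] 0.69
side pin_tip [589, -139, 5] 0.64
{'clock': 1.65, 'joints': array([-9.49397662e-01,  2.55102053e-01,  1.08177323e-01, -1.07147258e-05,
       -1.42389608e+00, -2.84612167e-01]), 'qd': array([ 3.84927290e-04,  8.44419239e-05,  1.05560864e-04,  7.11222030e-04,
       -2.32138463e-03, -1.37163231e-03]), 'joint_torque': array([-1.46023001e-03, -3.86396456e+01,  2.38062841e+01,  5.36837965e+00,
       -5.84785084e-04, -1.40439494e-05]), 'tcp_pos': array([ 181.77650327, -519.07647032,  231.27144062]), 'tool_rot': array([[-9.43821976e-01, -3.30454351e-01, -5.63355084e-06],
       [-3.30454351e-01,  9.43821976e-01,  2.60743250e-05],
       [-3.29930507e-06,  2.64711524e-05, -1.00000000e+00]]), 'contact_force': array([ 0.44886662, -0.05484262,  1.03186159]), 'moment': array([ 0.01406308, -0.00370232, -0.01901073]), 'finger_gap': 85.3366812661316}
```

View pics/scene0.png

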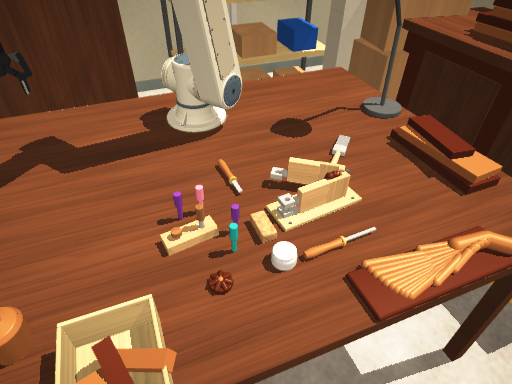

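View pics/side0.png

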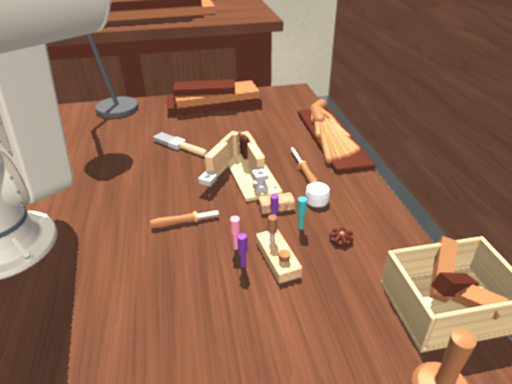

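View pics/wrist0.png

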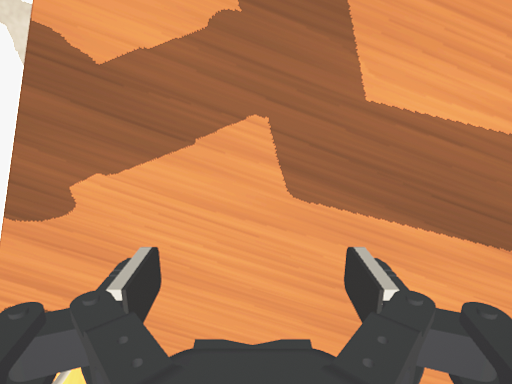

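The brown long pin stands in the rack at scene (200,212), next to the short pin at (177,231). The purple, pink and turquoise pins around it are look-alikes. The jig is at scene (315,195), with its front jaw open towards the robot. The networks agree on the jig: origin about (594,186), yaw about 0.125. The jaw is open about 0.77 rad. Next I move over the middle of the bench for wrist views.

```bash
cat > h.py <<'E'
import numpy as np
from rig import r
def yaw(s): R=np.array(s["tool_rot"]); return np.arctan2(R[1,1],R[0,1])  # yaw of tool y
def st():
    s=r.get_state(); print("t",round(s["clock"],2),"tcp",np.round(s["tcp_pos"],1),"yawy",round(yaw(s),3),"F",np.round(s["contact_force"],1),"gap",round(s["finger_gap"],1),"q",np.round(s["joints"],2)); return s
def loc(dw,yawy):
    y=np.array([np.cos(yawy),np.sin(yawy)]); x=np.array([-y[1],y[0]])  # x = yaw+90
    return np.array([x@dw[:2],y@dw[:2],-dw[2]])
def proj(f,P,s=None):
    if "origin" in f: R=np.array(f["rotation"]);o=np.array(f["origin"])
    else:
        T=np.array(f["T_tool_cam"]);Rt=np.array(s["tool_rot"]);R=Rt@T[:3,:3];o=np.array(s["tcp_pos"])+Rt@T[:3,3]
    c=R.T@(np.array(P)-o); u=np.array(f["mtx"])@c; return u[:2]/u[2]
def ray(f,uv,s=None):
    if "origin" in f: R=np.array(f["rotation"]);o=np.array(f["origin"])
    else:
        T=np.array(f["T_tool_cam"]);Rt=np.array(s["tool_rot"]);R=Rt@T[:3,:3];o=np.array(s["tcp_pos"])+Rt@T[:3,3]
    d=R@np.linalg.inv(np.array(f["mtx"]))@np.array([uv[0],uv[1],1.]); return o,d/np.linalg.norm(d)
E
python3 -m crank '[[1,[-0.0433,0.0335,-0.002],0],[1,[-0.0433,0.0335,-0.002],0],[1,[-0.0433,0.0335,-0.002],0],[1,[-0.0433,0.0335,-0.002],0],[1,[-0.0433,0.0335,-0.002],0],[1,[-0.0433,0.0335,-0.002],-0.1],[1,[-0.0433,0.0335,-0.002],0.1],[1,[-0.0433,0.0335,-0.002],0],[1,[-0.0433,0.0335,-0.002],0],[1,[-0.0433,0.0335,-0.002],0]]'
python3 - <<'E'
from h import *
import cv2
s=st(); f=r.grab_frame("wrist"); cv2.imwrite("pics/wrist1.png",f["pixels"][:,:,::-1]); print(np.round(f["T_tool_cam"],3)); print(f["mtx"])
for n in ["pin_knob","pin_hole","front_jaw","rack","short_pin"]:
    for d in r.landmark_of("wrist",n)[:4]: print(n,np.round(d["position"]),round(d["p"],2))
E
```

```text
clock: 2.9
tcp_pos: [475.7, -55.4, 251.7]
tool_rot: [[-0.944, -0.331, 0.001], [-0.331, 0.944, -0.0], [-0.001, -0.0, -1.0]]
contact_force: [1.2, 0.3, 0.4]
finger_gap: 85.5
t 2.9 tcp [475.7 -55.4 251.7] yawy 1.908 F [1.2 0.3 0.4] gap 85.5 q [ 0.21  0.11 -0.02  0.   -1.44 -1.45]
[[ 1.00000e-03 -9.61000e-01 -2.75000e-01  7.09740e+01]
 [ 1.00000e+00  1.00000e-03  0.00000e+00  1.77000e-01]
 [ 0.00000e+00 -2.75000e-01  9.61000e-01 -1.43407e+02]
 [ 0.00000e+00  0.00000e+00  0.00000e+00  1.00000e+00]]
[[311.24651245   0.         252.16899398]
 [  0.         311.24651245 196.1533251 ]
 [  0.           0.           1.        ]]
pin_knob [ 518. -178.   68.] 0.85
pin_knob [667. -82.  64.] 0.74
pin_knob [ 594. -174.    0.] 0.65
pin_knob [ 585. -140.   68.] 0.64
pin_hole [608.  82.  57.] 0.89
front_jaw [492. 183.  44.] 0.61
rack [ 595. -172.    1.] 0.87
short_pin [ 601. -204.    7.] 0.83
short_pin [606.  82.  58.] 0.65
```

View pics/wrist1.png

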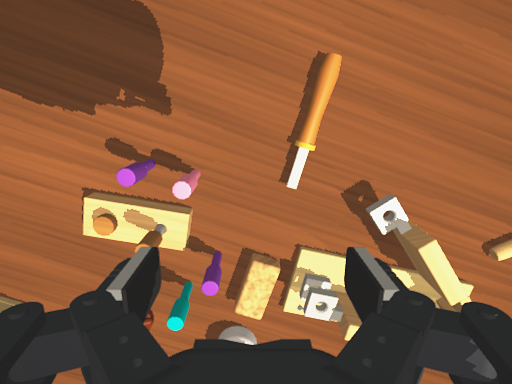

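The wrist picture shows the top lug hole near pixel (321,307), the front jaw's lug hole near (389,216), the chisel at (318,115) and a purple look-alike at (212,280), near the rack. I'll intersect these pixels with their known heights, then plan the push.

Run:
```python
from h import *
s=st(); f=r.grab_frame("wrist")
def at(uv,z):
    o,d=ray(f,uv,s); return np.round(o+d*(z-o[2])/d[2])
print("hole",at((321,307),60),"frontlug",at((389,216),44),"purple",at((211,287),92),"chisel",at((335,58),10),at((293,186),5),"sanding",at((268,258),28), at((245,315),28),"brush",at((492,250),10))
# front lug angle
H=np.array([587,269.]); th=.13
for p in [at((389,216),44)[:2],np.array([496,184])]:
    d=p-H; c,s_=np.cos(-th),np.sin(-th); q=np.array([c*d[0]-s_*d[1],s_*d[0]+c*d[1]]); print(q,np.hypot(*q),np.arctan2(q[1],q[0]))
import itertools
for i in range(2):
  for c in ["scene","side"]:
    r.grab_frame(c)
    for n in ["hinge_axis","pin_hole","jig","rear_jaw"]:
      d=r.landmark_of(c,n); d and print(c,n,np.round(d[0]["position"],1))
```

```text
t 3.2 tcp [474.7 -57.5 251.3] yawy 1.907 F [-0.2 -0.5 -0.1] gap 85.7 q [ 0.21  0.11 -0.03  0.   -1.44 -1.44]
hole [605.  79.  60.] frontlug [472. 115.  44.] purple [603. -60.  92.] chisel [326. -10.  10.] [483.   1.   5.] sanding [579.   1.  28.] [671.   1.  28.] brush [476. 287.  10.]
[-133.99327574 -137.79260523] 192.20041623263984 -2.342216273140202
[-101.25103445  -72.48605399] 124.52309022827856 -2.5202722017793526
scene hinge_axis [585.6 269.3  51. ]
scene pin_hole [608.9  81.   58.9]
scene jig [5.951e+02 1.849e+02 3.000e-01]
scene rear_jaw [616.7 189.3  46.1]
side hinge_axis [587.7 268.3  49.6]
side pin_hole [610.9  77.1  64.6]
side jig [585.6 268.1  49.7]
side rear_jaw [620.6 189.7  48. ]
scene hinge_axis [585.4 267.6  51. ]
scene pin_hole [609.6  81.5  61.7]
scene jig [596.2 183.8   1.3]
scene rear_jaw [618.4 188.4  47.7]
side hinge_axis [586.7 267.1  52.7]
side pin_hole [608.6  81.4  66.8]
side rear_jaw [620.  187.9  47.9]
```

```bash
cat >> h.py <<'E'
H=np.array([586.5,268.2]); TH=0.12
def push(phi,off,l=125,th=TH):
    a=th-phi; c,s=np.cos(a),np.sin(a); return H+np.array([c*-off+s*l, s*-off-c*l]), np.pi+a
E
python3 - <<'E'
from h import *
s=st(); p,y=push(.77,60); print(p,y); dw=np.array([*(p-s["tcp_pos"][:2]),50-s["tcp_pos"][2]])
print("turn first (roll)",-(y-yaw(s)),"then shift",loc(dw,y))
# arc
prev=None
for k in range(0,13):
    phi=.77*(1-k/12); q,y=push(phi,37)
    if prev is not None: print(round(phi,3),np.round(q),np.round(loc(np.array([*(q-prev[0]),0]),prev[1]),1),round(y-prev[1],3))
    prev=(q,y)
E
```

```text
t 4.25 tcp [475.  -57.1 251.3] yawy 1.908 F [ 0.3  0.3 -0.1] gap 85.6 q [ 0.21  0.11 -0.02  0.   -1.44 -1.44]
[463.08667137 205.00070953] 2.491592653589793
turn first (roll) -0.5839230863223275 then shift [-201.39181587  168.09061797  201.27694948]
0.706 [487. 185.] [ 2.1 -8.1 -0. ] 0.064
0.642 [492. 178.] [ 2.1 -8.1 -0. ] 0.064
0.578 [498. 172.] [ 2.1 -8.1 -0. ] 0.064
0.513 [504. 167.] [ 2.1 -8.1 -0. ] 0.064
0.449 [511. 162.] [ 2.1 -8.1 -0. ] 0.064
0.385 [518. 157.] [ 2.1 -8.1 -0. ] 0.064
0.321 [525. 153.] [ 2.1 -8.1 -0. ] 0.064
0.257 [533. 149.] [ 2.1 -8.1 -0. ] 0.064
0.193 [541. 146.] [ 2.1 -8.1 -0. ] 0.064
0.128 [548. 144.] [ 2.1 -8.1 -0. ] 0.064
0.064 [557. 141.] [ 2.1 -8.1 -0. ] 0.064
0.0 [565. 140.] [ 2.1 -8.1 -0. ] 0.064
```

```bash
python3 -m crank '[[0,[0,0,0],-0.146],[0,[0,0,0],-0.146],[0,[0,0,0],-0.146],[0,[0,0,0],-0.146],[0,[-0.0403,0.0336,0],0],[0,[-0.0403,0.0336,0],0],[0,[-0.0403,0.0336,0],0],[0,[-0.0403,0.0336,0],0],[0,[-0.0403,0.0336,0],0],[0,[0,0,0.04],0],[0,[0,0,0.04],0],[0,[0,0,0],0]]' 20
python3 - <<'E'
from h import *
import cv2
s=st(); f=r.grab_frame("wrist"); cv2.imwrite("pics/wrist2.png",f["pixels"][:,:,::-1])
p,y=push(.77,57);print(p,y,proj(f,[*p,85],s))
a=TH-.77
for off,l in [(22,6),(22,161),(0,161),(0,190)]:
    q,_=push(.77,off,l); print(off,l,proj(f,[*q,85 if l<190 else 44],s))
E
```

```text
clock: 5.75
tcp_pos: [461.4, 204.0, 168.7]
tool_rot: [[-0.605, -0.796, -0.005], [-0.796, 0.605, -0.004], [0.006, 0.002, -1.0]]
contact_force: [0.9, -0.4, 1.0]
finger_gap: -0.2
t 5.75 tcp [461.4 204.  168.7] yawy 2.492 F [ 0.9 -0.4  1. ] gap -0.2 q [ 0.73  0.2  -0.13 -0.   -1.25 -1.38]
[465.47492277 203.18515031] 2.491592653589793 [246.06265873 206.25421616]
22 6 [206.30288179 336.96185958]
22 161 [198.22740629 159.45452974]
0 161 [168.26110912 159.42299593]
0 190 [178.417657  117.2976122]
```

View pics/wrist2.png

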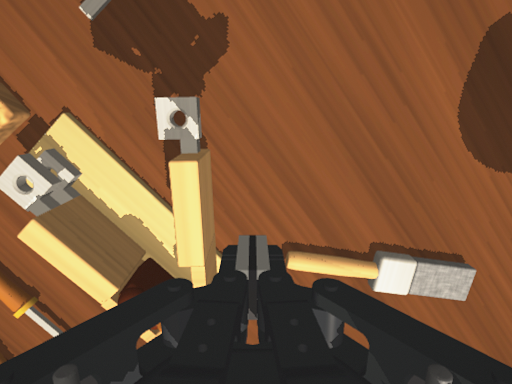

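Run:
```python
from h import *
s=r.get_state(); f=r.grab_frame("wrist")
for uv in [(287,262),(378,265)]:
    o,d=ray(f,uv,s); q=o+d*(15-o[2])/d[2]; print(np.round(q), np.round(loc(q-s["tcp_pos"],yaw(s))))
print(proj(f,s["tcp_pos"],s))
```

```text
[486. 297.  15.] [-88.  38. 156.]
[410. 359.  15.] [-91. 135. 156.]
[250.63168929 252.5257733 ]
```

```bash
python3 -m crank '[[0,[0,0,0.042],0],[0,[0,0,0.042],0],[0,[0,0,0.042],0],[0,[0,-0.012,0],0],[0,[0,-0.012,0],0],[0,[0.0021,-0.0081,0],-0.064],[0,[0.0021,-0.0081,0],-0.064],[0,[0.0021,-0.0081,0],-0.064],[0,[0.0021,-0.0081,0],-0.064],[0,[0.0021,-0.0081,0],-0.064],[0,[0.0021,-0.0081,0],-0.064]]'
python3 - <<'E'
from h import *
import cv2
s=st(); f=r.grab_frame("wrist"); cv2.imwrite("pics/wrist3.png",f["pixels"][:,:,::-1])
print(push(.385,37))
E
```

```text
clock: 7.22
tcp_pos: [521.6, 157.0, 48.3]
tool_rot: [[-0.261, -0.965, 0.005], [-0.965, 0.261, 0.003], [-0.004, -0.004, -1.0]]
contact_force: [-0.8, 1.1, 0.8]
finger_gap: -0.2
t 7.22 tcp [521.6 157.   48.3] yawy 2.877 F [-0.8  1.1  0.8] gap -0.2 q [ 0.58  0.37 -0.22  0.   -0.97 -0.84]
(array([518.05291895, 157.25408031]), 2.876592653589793)
```

View pics/wrist3.png

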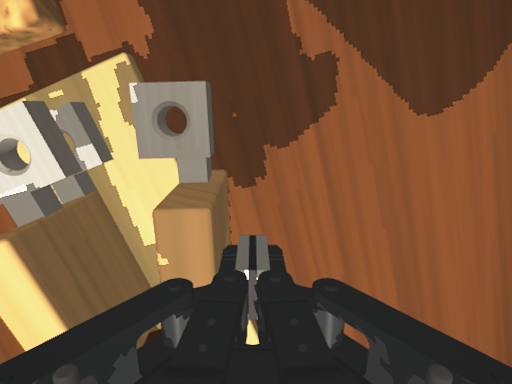

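The front jaw is swinging shut as the fingers push it; its lug is now at (172,120). I continue the arc and watch the force.

```bash
python3 -m crank '[[0,[0.0021,-0.0081,0],-0.064],[0,[0.0021,-0.0081,0],-0.064],[0,[0.0021,-0.0081,0],-0.064],[0,[0.0021,-0.0081,0],-0.064],[0,[0.001,-0.004,0],-0.064],[0,[0,0,0],-0.06],[0,[0,0,0],0]]'
python3 - <<'E'
from h import *
import cv2
s=st(); f=r.grab_frame("wrist"); cv2.imwrite("pics/wrist4.png",f["pixels"][:,:,::-1])
print(push(0,37))
E
```

```text
clock: 8.15
tcp_pos: [555.1, 142.0, 47.3]
tool_rot: [[0.112, -0.994, 0.003], [-0.994, -0.112, 0.001], [-0.001, -0.004, -1.0]]
contact_force: [-0.1, 0.7, -0.0]
finger_gap: -0.0
t 8.15 tcp [555.1 142.   47.3] yawy -3.029 F [-0.1  0.7 -0. ] gap -0.0 q [ 0.52  0.42 -0.15  0.   -1.   -0.41]
(array([564.73010638, 139.66956885]), 3.2615926535897932)
```

View pics/wrist4.png

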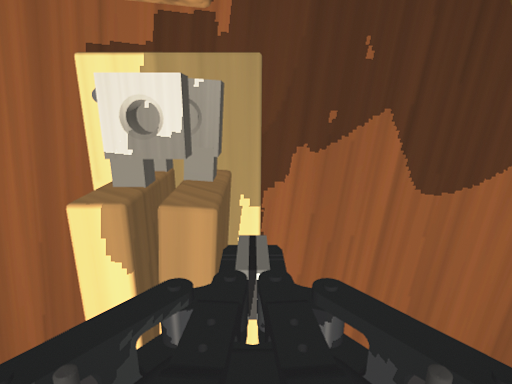

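```bash
python3 -m crank '[[0,[0,-0.003,0],0],[0,[0,-0.003,0],0],[0,[0,-0.003,0],0],[0,[0,0,0],0]]'
python3 -m crank '[[0,[0,-0.002,0],0],[0,[0,0,0],0]]'
python3 -m crank '[[0,[0,-0.002,0],0],[0,[0,0,0],0]]'
```

```text
clock: 8.7
tcp_pos: [563.4, 141.9, 46.5]
tool_rot: [[0.113, -0.994, 0.001], [-0.994, -0.113, -0.001], [0.002, -0.001, -1.0]]
contact_force: [-1.3, -4.8, 5.7]
finger_gap: -0.0
clock: 8.95
tcp_pos: [563.5, 141.8, 46.4]
tool_rot: [[0.113, -0.994, -0.002], [-0.994, -0.113, -0.002], [0.002, 0.002, -1.0]]
contact_force: [-7.7, -4.6, 10.2]
finger_gap: 0.1
clock: 9.2
tcp_pos: [563.7, 141.8, 46.3]
tool_rot: [[0.113, -0.994, -0.005], [-0.994, -0.113, -0.003], [0.002, 0.006, -1.0]]
contact_force: [-14.4, -3.3, 15.5]
finger_gap: -0.4
```

Run:
```python
from h import *
import cv2
s=st(); f=r.grab_frame("wrist"); cv2.imwrite("pics/wrist5.png",f["pixels"][:,:,::-1])
f=r.grab_frame("side"); c=f["pixels"][100:240,150:340,::-1]; cv2.imwrite("pics/side5.png",cv2.resize(c,None,fx=4,fy=4))
```

```text
t 9.2 tcp [563.7 141.8  46.3] yawy -3.029 F [-14.4  -3.3  15.5] gap -0.4 q [ 0.52  0.44 -0.11 -0.   -1.02 -0.4 ]
```

View pics/wrist5.png

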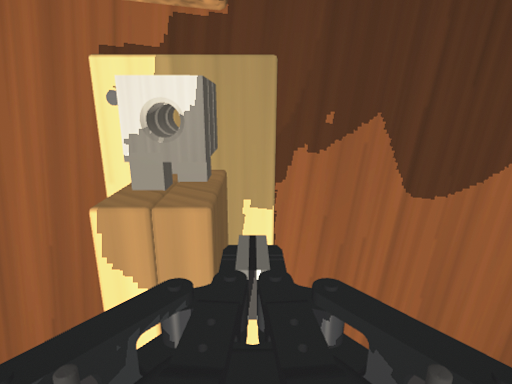

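View pics/side5.png

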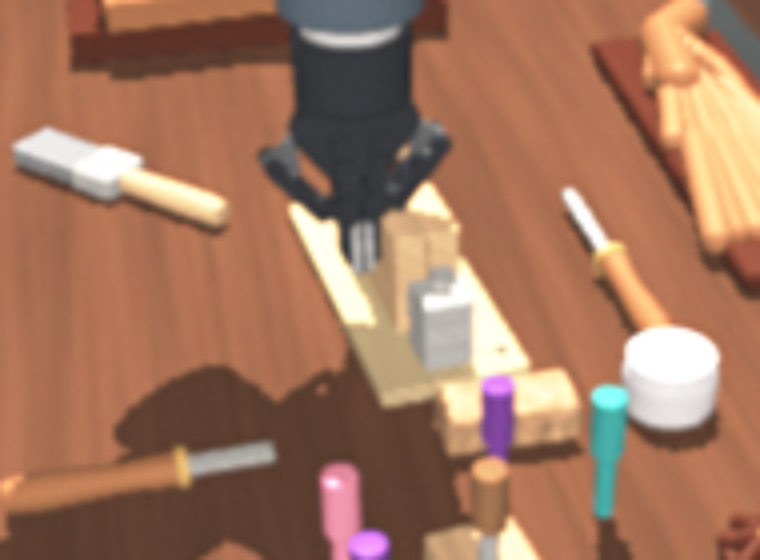

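The jaws now touch with no gap, and the lug holes line up at wrist (163,120). The push reached a firm stop at about 14 N. I back off, rise and look down at the hole.

```bash
python3 -m crank '[[0,[0,0.015,0],0],[0,[0,0.015,0],0],[0,[0,0,-0.042],0],[0,[0,0,-0.042],0],[0,[0,0,-0.042],0],[0.5,[0.023,-0.034,0],0],[0.5,[0.023,-0.034,0],0],[0.5,[0,0,0],0],[0.5,[0,0,0],0]]'
python3 - <<'E'
from h import *
import cv2
s=st(); f=r.grab_frame("wrist"); cv2.imwrite("pics/wrist6.png",f["pixels"][:,:,::-1])
print(proj(f,[608.5,80.5,60],s))
for n in ["pin_hole","squeeze_spot","hinge_axis","front_jaw"]:
    for d in r.landmark_of("wrist",n)[:1]: print(n,np.round(d["position"],1),round(d["p"],2))
E
```

```text
clock: 10.42
tcp_pos: [609.3, 102.1, 171.0]
tool_rot: [[0.113, -0.994, -0.001], [-0.994, -0.113, 0.0], [-0.0, 0.0, -1.0]]
contact_force: [-0.2, -0.2, -0.1]
finger_gap: 42.8
t 10.43 tcp [609.3 102.1 171. ] yawy -3.028 F [-0.2 -0.2 -0.1] gap 42.8 q [ 0.42  0.41  0.18 -0.   -1.34 -0.31]
[254.60136359 168.01130311]
pin_hole [608.4  76.8  60.9] 0.96
squeeze_spot [601.9 148.4  67.6] 0.96
hinge_axis [587.4 270.5  52.1] 0.81
```

View pics/wrist6.png

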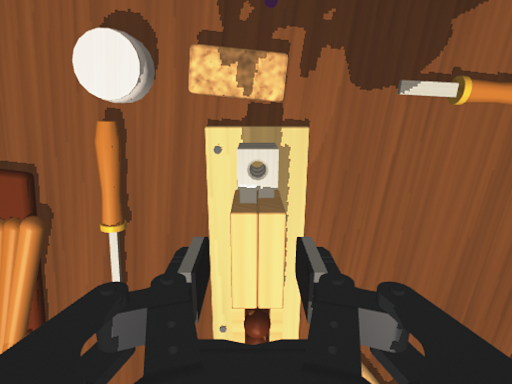

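Run:
```python
import cv2
i=cv2.imread("pics/wrist6.png"); c=i[135:210,220:300]; cv2.imwrite("pics/z6.png",cv2.resize(c,None,fx=8,fy=8,interpolation=cv2.INTER_NEAREST))
```

```text
(no output)
```

View pics/z6.png

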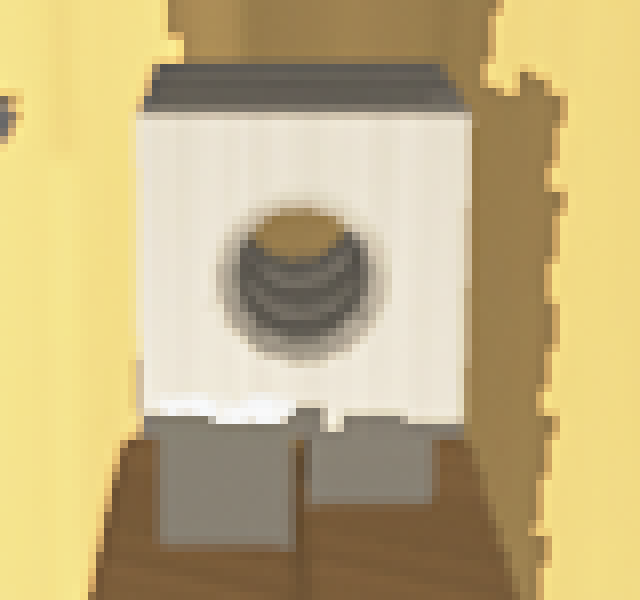

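Run:
```python
from h import *
s=st(); f=r.grab_frame("wrist")
for uv in [(257.1,169.2)]:
    o,d=ray(f,uv,s); q=o+d*(60-o[2])/d[2]; print(np.round(q,1), np.round(loc(q-s["tcp_pos"],yaw(s)),1))
knob=np.array([587,-140.5,92])
x=np.array([.113,-.994])
t=np.array([*(knob[:2]-x*25),202]); dw=t-s["tcp_pos"]; print(t,dw,loc(dw,yaw(s)))
```

```text
t 10.68 tcp [609.  102.5 171.7] yawy -3.027 F [0.5 0.6 0.3] gap 42.7 q [ 0.42  0.41  0.18 -0.   -1.34 -0.3 ]
[606.1  81.8  60. ] [ 20.2   5.2 111.7]
[ 584.175 -115.65   202.   ] [ -24.81036244 -218.16404472   30.32161418] [213.88738697  49.63154432 -30.32161418]
```

```bash
python3 -m crank '[[0.5,[0.0547,0.0124,-0.0076],0],[0.5,[0.0547,0.0124,-0.0076],0],[0.5,[0.0547,0.0124,-0.0076],0],[0.5,[0.0547,0.0124,-0.0076],0],[0.5,[0,0,0],0],[0.5,[0,0,0],0]]'
python3 - <<'E'
from h import *
import cv2
s=st(); f=r.grab_frame("wrist"); cv2.imwrite("pics/wrist7.png",f["pixels"][:,:,::-1])
print(proj(f,[587,-140.5,92],s))
for n in ["pin_knob","rack","short_pin"]:
    for d in r.landmark_of("wrist",n)[:5]: print(n,np.round(d["position"],1),round(d["p"],2))
i=f["pixels"][:,:,::-1]
c=i[100:250,180:340]; cv2.imwrite("pics/z7.png",cv2.resize(c,None,fx=5,fy=4,interpolation=cv2.INTER_NEAREST))
E
```

```text
clock: 11.48
tcp_pos: [584.8, -120.7, 201.7]
tool_rot: [[0.113, -0.994, 0.0], [-0.994, -0.113, 0.0], [-0.0, -0.0, -1.0]]
contact_force: [0.2, 1.0, 0.3]
finger_gap: 42.7
t 11.47 tcp [ 584.8 -120.7  201.7] yawy -3.028 F [0.2 1.  0.3] gap 42.7 q [ 0.06  0.36  0.18 -0.   -1.39  0.06]
[250.88857935 170.05891079]
pin_knob [667.4 -86.2  63.2] 0.92
pin_knob [ 588.7 -137.8   70.6] 0.8
pin_knob [ 517.7 -175.8   65.8] 0.79
pin_knob [611.9 -61.8  64.1] 0.64
pin_knob [ 509.4 -117.7   70. ] 0.62
short_pin [ 601.4 -205.8    3.3] 0.94
short_pin [ 4.341e+02 -2.800e+00 -2.000e-01] 0.24
```

View pics/wrist7.png

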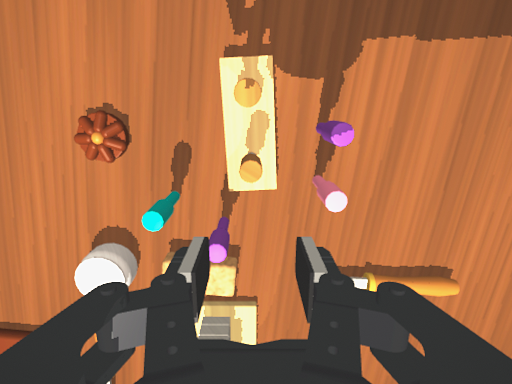

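View pics/z7.png

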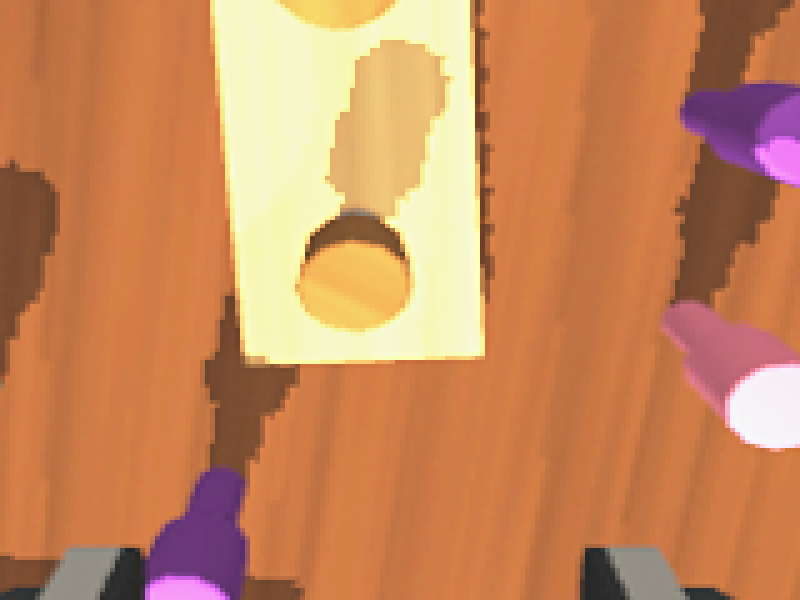

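Run:
```python
from h import *
s=st(); f=r.grab_frame("wrist")
for uv in [(250.3,170.7)]:
    o,d=ray(f,uv,s); q=o+d*(92-o[2])/d[2]; print(np.round(q,1), np.round(loc(q-s["tcp_pos"],yaw(s)),1))
```

```text
t 11.68 tcp [ 585.1 -119.8  201.5] yawy -3.026 F [-0.9 -0.6  0.1] gap 42.5 q [ 0.06  0.36  0.18 -0.   -1.39  0.06]
[ 587.7 -139.    92. ] [ 19.4  -0.4 109.5]
```

```bash
python3 -m crank '[[0.5,[0.0194,-0.0002,0.04],0],[0.5,[0,0,0.04],0],[0.5,[0,0,0],0],[0.5,[0,0,0],0]]'
python3 - <<'E'
from h import *
import cv2
s=st(); f=r.grab_frame("wrist"); cv2.imwrite("pics/wrist8.png",f["pixels"][:,:,::-1])
print(proj(f,[587.7,-139.3,92],s),proj(f,[597.7,-139.3,92],s))
E
```

```text
clock: 12.22
tcp_pos: [588.5, -140.1, 123.5]
tool_rot: [[0.115, -0.993, 0.002], [-0.993, -0.115, -0.001], [0.001, -0.002, -1.0]]
contact_force: [0.7, -0.1, 0.0]
finger_gap: 42.5
t 12.22 tcp [ 588.5 -140.1  123.5] yawy -3.026 F [ 0.7 -0.1  0. ] gap 42.5 q [ 0.03  0.41  0.06  0.   -1.21  0.09]
[251.56662694 229.35227725] [235.07247342 227.54281719]
```

View pics/wrist8.png

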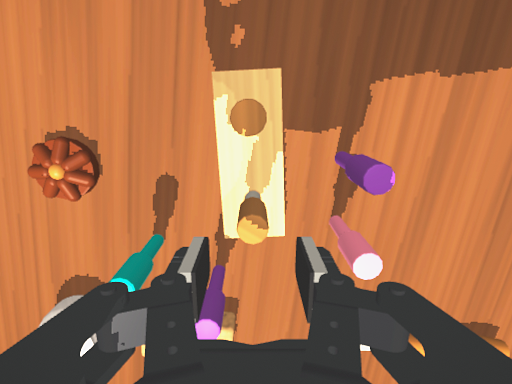

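The knob top shows at (252,230), where a height of 92 mm predicts (251.6,229.4), so its height is confirmed from two wrist positions. I descend and grip.

```bash
python3 -m crank '[[0.5,[0,0,0.032],0],[0.5,[0,0,0.032],0],[0.5,[0,0,0],0],[0,[0,0,0],0],[0,[0,0,0],0],[0,[0,0,0],0],[0,[0,0,0],0]]' 40
python3 - <<'E'
from h import *
import cv2
s=st(); f=r.grab_frame("wrist"); cv2.imwrite("pics/wrist9.png",f["pixels"][:,:,::-1])
E
```

```text
clock: 13.15
tcp_pos: [589.0, -140.5, 60.3]
tool_rot: [[0.114, -0.993, 0.005], [-0.993, -0.114, -0.001], [0.001, -0.004, -1.0]]
contact_force: [-0.0, 1.1, 6.4]
finger_gap: 18.8
t 13.15 tcp [ 589.  -140.5   60.3] yawy -3.027 F [-0.   1.1  6.4] gap 18.8 q [ 0.02  0.46 -0.04  0.   -1.07  0.09]
```

View pics/wrist9.png

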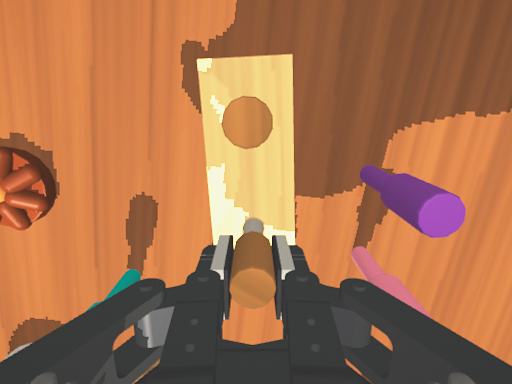

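```bash
python3 -m crank '[[0,[0,0,-0.02],0],[0,[0,0,-0.03],0],[0,[0,0,-0.03],0],[0,[0,0,-0.03],0],[0,[0,0,0],0],[0,[0,0,0],0]]' 40
python3 - <<'E'
from h import *
import cv2
s=st(); f=r.grab_frame("wrist"); cv2.imwrite("pics/wrist10.png",f["pixels"][:,:,::-1])
R=np.array(s["tool_rot"])
for v in [(0,0,-33),(0,0,7),(0,0,53)]: print(v,proj(f,s["tcp_pos"]+R@np.array(v),s))
cv2.imwrite("pics/z10.png",cv2.resize(f["pixels"][190:320,190:320,::-1],None,fx=5,fy=4.5,interpolation=cv2.INTER_NEAREST))
g=r.grab_frame("scene"); print(proj(g,s["tcp_pos"])); cv2.imwrite("pics/scene10.png",cv2.resize(g["pixels"][90:290,120:320,::-1],None,fx=3,fy=3))
E
```

```text
clock: 13.95
tcp_pos: [587.0, -140.0, 167.3]
tool_rot: [[0.114, -0.994, -0.0], [-0.994, -0.114, 0.001], [-0.001, 0.0, -1.0]]
contact_force: [0.6, -0.4, -1.4]
finger_gap: 19.0
t 13.95 tcp [ 587.  -140.   167.3] yawy -3.028 F [ 0.6 -0.4 -1.4] gap 19.0 q [ 0.02  0.39  0.13 -0.   -1.32  0.09]
(0, 0, -33) [249.41783715 287.75840528]
(0, 0, 7) [250.02389806 245.3290996 ]
(0, 0, 53) [250.44400583 215.91806076]
[195.47228064 179.77362132]
```

View pics/z10.png

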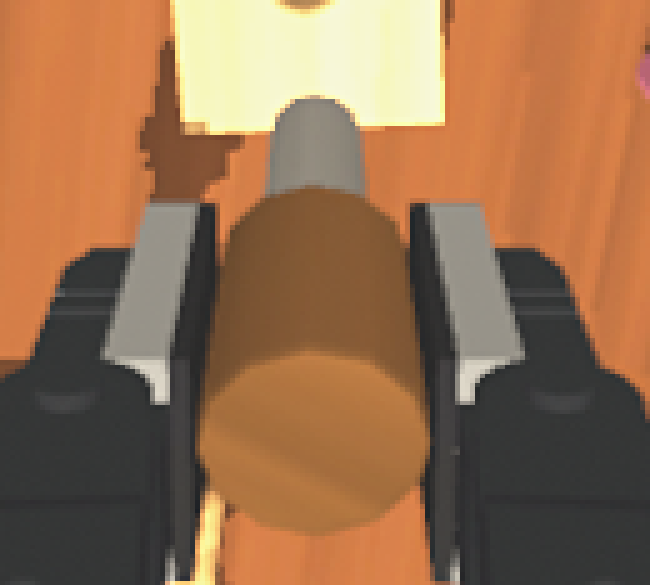

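View pics/scene10.png

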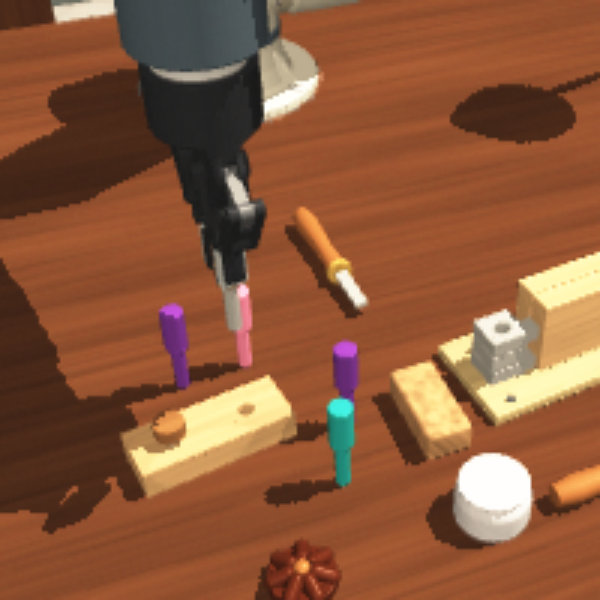

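The pin is gripped upright with its knob in the fingers, and the short pin and look-alikes have not moved. The wrist image has a lateral bias of about 1.5 mm (knob at column 252.3, 249.4 predicted), which I correct for. I carry the pin over the hole.

```bash
python3 -m crank '[[0,[-0.0544,-0.0113,0],0],[0,[-0.0544,-0.0113,0],0],[0,[-0.0544,-0.0113,0],0],[0,[-0.0544,-0.0113,0],0],[0,[0,0,0.015],0],[0,[0,0,0.015],0],[0,[0,0,0],0],[0,[0,0,0],0]]' 40
cat > look.py <<'E'
from h import *
import cv2,sys
n=sys.argv[1]
ps=[];s0=st(); f=r.grab_frame("wrist"); s=st()
s["tcp_pos"]=(np.array(s["tcp_pos"])+np.array(s0["tcp_pos"]))/2
cv2.imwrite(f"pics/w{n}.png",f["pixels"][:,:,::-1])
cv2.imwrite(f"pics/z{n}.png",cv2.resize(f["pixels"][150:310,180:320,::-1],None,fx=4,fy=3.75,interpolation=cv2.INTER_NEAREST))
R=np.array(s["tool_rot"])
print("foot pred",proj(f,s["tcp_pos"]+R@np.array((0,0,53.)),s),"hole pred",proj(f,[607.9,81.5,60],s), "+1mm toolx,tooly at hole", proj(f,[607.9,81.5,60]+R[:,0],s),proj(f,[607.9,81.5,60]+R[:,1],s))
E
python3 look.py 11
```

```text
clock: 15.05
tcp_pos: [607.7, 79.9, 137.9]
tool_rot: [[0.112, -0.994, 0.0], [-0.994, -0.112, -0.0], [0.0, -0.0, -1.0]]
contact_force: [-0.5, -0.5, 0.4]
finger_gap: 18.8
t 15.05 tcp [607.7  79.9 137.9] yawy -3.029 F [-0.5 -0.5  0.4] gap 18.8 q [ 0.39  0.42  0.1   0.   -1.26 -0.27]
t 15.1 tcp [607.9  80.2 138.3] yawy -3.029 F [ 0.2  0.4 -1.1] gap 19.0 q [ 0.39  0.42  0.11  0.   -1.26 -0.27]
foot pred [250.44521217 215.9207873 ] hole pred [250.40401138 206.46548994] +1mm toolx,tooly at hole [250.40362828 205.19010851] [251.74192538 206.46690414]
```

View pics/z11.png

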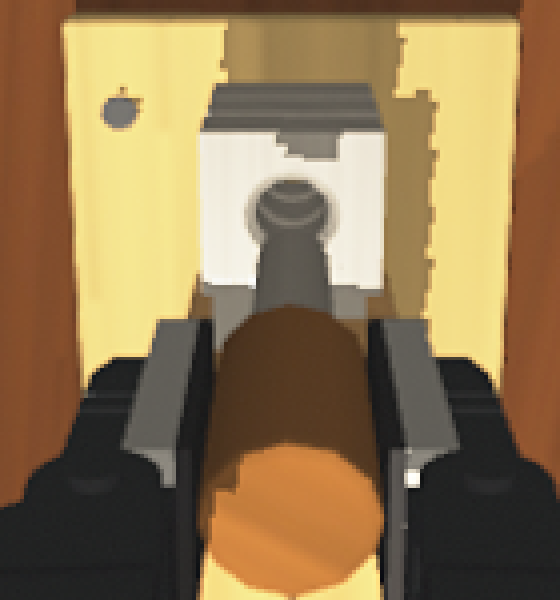

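Run:
```python
from h import *
import cv2
s=st(); f=r.grab_frame("wrist"); R=np.array(s["tool_rot"])
for v in [(6,0,51),(6,0,50),(4.5,0,53),(5,0,53),(10,0,7),(6,0,7),(10,0,-33),(-10,0,-33)]: print(v,np.round(proj(f,s["tcp_pos"]+R@np.array(v,float),s),1))
i=cv2.imread("pics/w11.png")[175:260,215:290]; i=cv2.convertScaleAbs(i,alpha=1.5,beta=20); cv2.imwrite("pics/zz11.png",cv2.resize(i,None,fx=7,fy=7,interpolation=cv2.INTER_NEAREST))
```

```text
t 15.1 tcp [607.9  80.2 138.3] yawy -3.029 F [ 0.2  0.4 -1.1] gap 19.0 q [ 0.39  0.42  0.11  0.   -1.26 -0.27]
(6, 0, 51) [250.4 208.3]
(6, 0, 50) [250.4 208.8]
(4.5, 0, 53) [250.4 209.5]
(5, 0, 53) [250.4 208.8]
(10, 0, 7) [250.  227.6]
(6, 0, 7) [250.  234.8]
(10, 0, -33) [249.4 265.4]
(-10, 0, -33) [249.4 309.1]
```

View pics/zz11.png

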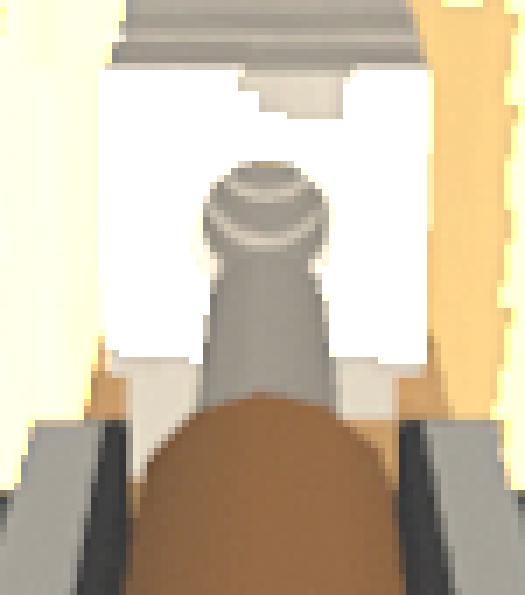

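```bash
python3 -m crank '[[0,[-0.0005,-0.0004,0.01],0],[0,[0,0,0.01],0],[0,[0,0,0.003],0],[0,[0,0,0.003],0],[0,[0,0,0],0]]' 40
python3 -m crank '[[0,[0,0,0.003],0],[0,[0,0,0.003],0],[0,[0,0,0],0]]' 40
python3 look.py 12
```

```text
clock: 15.78
tcp_pos: [607.8, 81.5, 111.5]
tool_rot: [[0.114, -0.994, -0.0], [-0.994, -0.114, -0.0], [0.0, 0.0, -1.0]]
contact_force: [-0.2, -0.3, -0.2]
finger_gap: 19.1
clock: 16.15
tcp_pos: [607.8, 81.5, 105.3]
tool_rot: [[0.114, -0.994, -0.0], [-0.994, -0.114, -0.0], [0.0, 0.0, -1.0]]
contact_force: [0.5, -1.7, -1.0]
finger_gap: 18.8
t 16.15 tcp [607.8  81.5 105.3] yawy -3.028 F [ 0.5 -1.7 -1. ] gap 18.8 q [ 0.39  0.44  0.05  0.   -1.18 -0.27]
t 16.2 tcp [607.8  81.5 105.4] yawy -3.028 F [ 0.6 -0.6 -1.4] gap 19.4 q [ 0.39  0.44  0.05 -0.   -1.18 -0.27]
foot pred [250.44425121 215.91894232] hole pred [250.15209234 219.86856302] +1mm toolx,tooly at hole [250.15130149 218.40887924] [251.70238273 219.87014413]
```

View pics/z12.png

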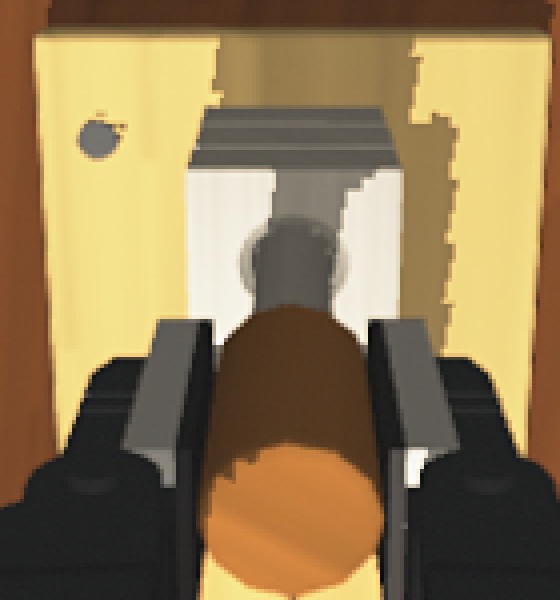

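The shank is entering the hole at zoom (293,260) with no contact force. I keep pushing down in small steps.

```bash
python3 -m crank '[[0,[0,0,0.003],0],[0,[0,0,0.003],0],[0,[0,0,0.003],0],[0,[0,0,0.003],0]]' 40
python3 -m crank '[[0,[0,0,0.003],0],[0,[0,0,0.003],0],[0,[0,0,0.003],0],[0,[0,0,0.003],0]]' 40
python3 -m crank '[[0,[0,0,0.003],0],[0,[0,0,0.003],0],[0,[0,0,0],0]]' 40
```

```text
clock: 16.7
tcp_pos: [607.9, 81.5, 93.5]
tool_rot: [[0.114, -0.994, -0.0], [-0.994, -0.114, -0.0], [0.0, 0.0, -1.0]]
contact_force: [-0.5, -1.3, 0.2]
finger_gap: 18.9
clock: 17.2
tcp_pos: [607.9, 81.5, 81.5]
tool_rot: [[0.114, -0.994, -0.0], [-0.994, -0.114, -0.0], [0.0, 0.0, -1.0]]
contact_force: [-1.3, -2.7, 1.7]
finger_gap: 19.0
clock: 17.58
tcp_pos: [607.7, 81.6, 75.2]
tool_rot: [[0.114, -0.994, -0.001], [-0.994, -0.114, -0.0], [0.0, 0.001, -1.0]]
contact_force: [0.5, -2.7, -2.2]
finger_gap: 18.9
```

```bash
python3 -m crank '[[0,[0,0,0.003],0],[0,[0,0,0.002],0],[0,[0,0,0],0]]' 40
python3 -m crank '[[0,[0,0,0.002],0],[0,[0,0,0],0]]' 40
python3 -m crank '[[0,[0,0,0.001],0],[0,[0,0,0],0]]' 40
python3 look.py 13
```

```text
clock: 17.95
tcp_pos: [607.8, 81.5, 70.4]
tool_rot: [[0.114, -0.994, -0.0], [-0.994, -0.114, -0.0], [0.0, 0.0, -1.0]]
contact_force: [0.3, -3.5, -2.0]
finger_gap: 18.8
clock: 18.2
tcp_pos: [607.8, 81.5, 68.5]
tool_rot: [[0.114, -0.994, -0.0], [-0.994, -0.114, -0.0], [0.0, 0.0, -1.0]]
contact_force: [-1.0, -4.6, 0.5]
finger_gap: 18.7
clock: 18.45
tcp_pos: [607.9, 81.5, 68.4]
tool_rot: [[0.114, -0.993, 0.0], [-0.993, -0.114, -0.0], [0.0, -0.0, -1.0]]
contact_force: [-2.1, -3.6, 5.8]
finger_gap: 18.6
t 18.45 tcp [607.9  81.5  68.4] yawy -3.027 F [-2.1 -3.6  5.8] gap 18.6 q [ 0.39  0.47  0.    0.   -1.1  -0.27]
t 18.5 tcp [607.9  81.5  68.4] yawy -3.027 F [-2.7 -4.2  5.2] gap 18.8 q [ 0.39  0.47  0.    0.   -1.1  -0.27]
foot pred [250.44506717 215.91802772] hole pred [250.00145893 244.17312523] +1mm toolx,tooly at hole [250.00024681 242.43986933] [251.88487123 244.17492178]
```

View pics/w13.png

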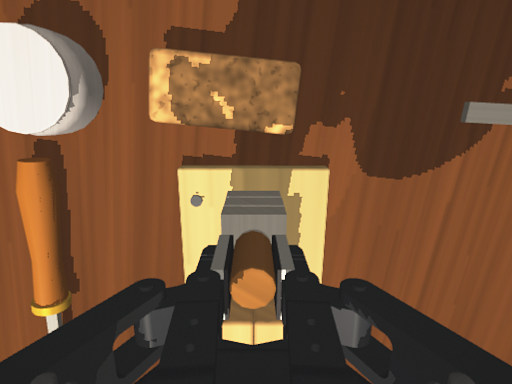

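The pin stopped at TCP z 68.4, where the knob is predicted to seat on the lug, and the vertical force rose. I press a little more, release and rise.

```bash
python3 -m crank '[[0,[0,0,0.001],0],[0,[0,0,0],0]]' 40
python3 -m crank '[[0.5,[0,0,0],0],[0.5,[0,0,0],0],[0.5,[0,0,0],0],[0.5,[0,0,-0.02],0],[0.5,[0,0,-0.04],0],[0.5,[-0.01,0,-0.04],0],[0.5,[0,0,0],0]]' 40
python3 - <<'E'
from h import *
import cv2
s=st(); f=r.grab_frame("wrist"); cv2.imwrite("pics/wrist14.png",f["pixels"][:,:,::-1])
for c in ["scene","side"]:
    g=r.grab_frame(c); cv2.imwrite(f"pics/{c}14.png",g["pixels"][:,:,::-1])
    u=proj(g,[608,81,75]).astype(int); cv2.imwrite(f"pics/{c}14z.png",cv2.resize(g["pixels"][u[1]-60:u[1]+60,u[0]-70:u[0]+70,::-1],None,fx=5,fy=5))
    print(c,[ (np.round(d["position"],1),round(d["p"],2)) for d in r.landmark_of(c,"pin_knob")[:6]])
r.grab_frame("wrist")
for n in ["pin_knob","squeeze_spot","rear_jaw","front_jaw"]: print([ (n,np.round(d["position"],1),round(d["p"],2)) for d in r.landmark_of("wrist",n)[:2]])
E
```

```text
clock: 18.75
tcp_pos: [607.9, 81.5, 68.4]
tool_rot: [[0.114, -0.993, 0.001], [-0.993, -0.114, -0.0], [0.0, -0.001, -1.0]]
contact_force: [-4.2, -3.8, 10.0]
finger_gap: 18.5
clock: 19.62
tcp_pos: [608.9, 92.7, 170.6]
tool_rot: [[0.115, -0.993, 0.008], [-0.993, -0.115, 0.002], [-0.001, -0.008, -1.0]]
contact_force: [0.3, 0.4, -1.1]
finger_gap: 42.7
t 19.62 tcp [608.9  92.7 170.6] yawy -3.027 F [ 0.3  0.4 -1.1] gap 42.7 q [ 0.4   0.4   0.16  0.   -1.32 -0.29]
scene [(array([610.6, -56.5,  70.7]), 0.73), (array([606. ,  81.9,  75.6]), 0.7), (array([ 512.1, -120. ,   64.9]), 0.7), (array([667.3, -82.9,  67. ]), 0.67), (array([ 523.4, -179.1,   66.9]), 0.65)]
side [(array([608.7, -54.9,  68.1]), 0.79), (array([ 508.9, -115.5,   65. ]), 0.65), (array([ 516.7, -174.8,   65. ]), 0.51), (array([608.3,  79.1,  80.9]), 0.5), (array([670.6, -83.7,  66.7]), 0.47), (array([581.5, 149. ,  49.4]), 0.34)]
[('pin_knob', array([607.4,  82.5,  80.1]), 0.95)]
[('squeeze_spot', array([598.2, 152.5,  67.5]), 0.61)]
[('rear_jaw', array([620.7, 192.2,  49.4]), 0.66)]
[('front_jaw', array([434.9,  -5.3,   1.4]), 0.19)]
```

View pics/wrist14.png

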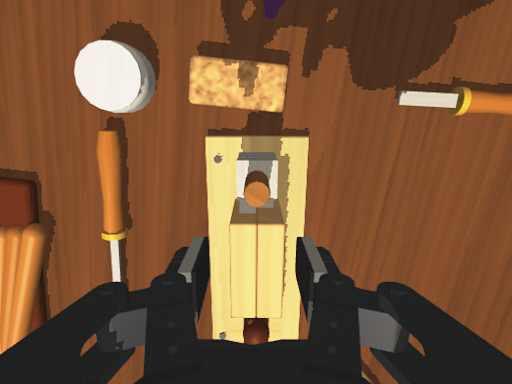

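View pics/scene14z.png

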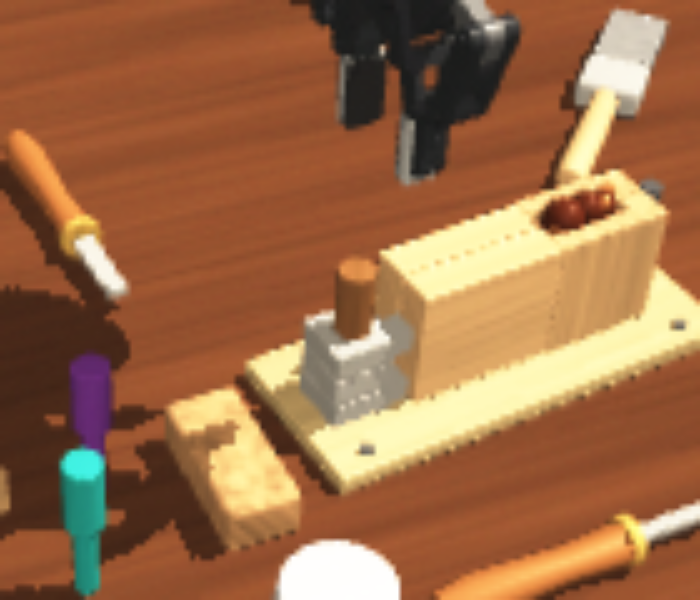

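View pics/side14z.png

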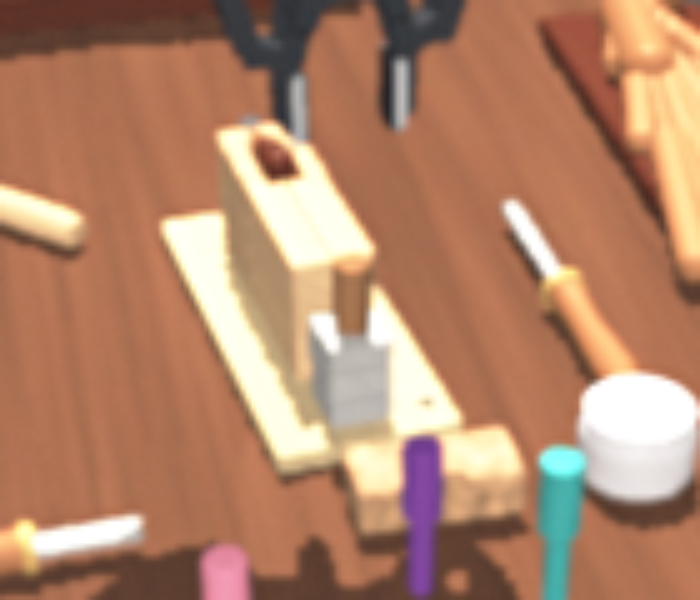

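The pin is home: the knob sits on the top lug in both views, and the networks put its centre at z about 80. Nothing else has moved. Next I squeeze from above.

```bash
python3 -m crank '[[1,[-0.0295,0.0013,0],0],[1,[-0.0295,0.0012,0],0],[1,[0,0,0.03],0],[1,[0,0,0.015],0],[1,[0,0,0],0],[1,[0,0,0],0]]' 40
python3 - <<'E'
from h import *
import cv2
s=st(); f=r.grab_frame("wrist"); cv2.imwrite("pics/wrist15.png",f["pixels"][:,:,::-1]); print(proj(f,[599.6,151,85],s))
E
```

```text
clock: 20.88
tcp_pos: [598.3, 149.6, 122.7]
tool_rot: [[0.113, -0.994, 0.002], [-0.994, -0.113, 0.0], [0.0, -0.002, -1.0]]
contact_force: [0.8, -0.0, 0.4]
finger_gap: 85.1
t 20.88 tcp [598.3 149.6 122.7] yawy -3.028 F [ 0.8 -0.   0.4] gap 85.1 q [ 0.5   0.43  0.09  0.   -1.22 -0.39]
[248.04767534 226.06295301]
```

View pics/wrist15.png

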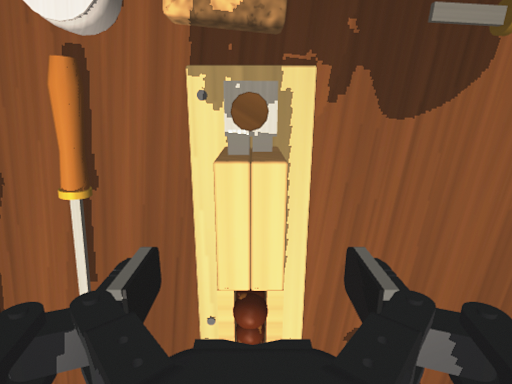

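```bash
python3 -m crank '[[1,[0,-0.001,0.03],0],[1,[0,0,0.03],0],[1,[0,0,0.012],0],[1,[0,0,0],0]]' 40
python3 -m crank '[[0,[0,0,0],0],[0,[0,0,0],0],[0,[0,0,0],0],[0,[0,0,0],0],[0,[0,0,0],0],[0,[0,0,0],0]]' 40
```

```text
clock: 21.42
tcp_pos: [598.7, 149.8, 49.9]
tool_rot: [[0.114, -0.994, -0.0], [-0.994, -0.114, -0.0], [0.0, 0.0, -1.0]]
contact_force: [0.0, 0.2, 0.1]
finger_gap: 85.3
clock: 22.18
tcp_pos: [599.9, 150.3, 51.1]
tool_rot: [[0.114, -0.993, 0.003], [-0.993, -0.114, 0.001], [-0.0, -0.003, -1.0]]
contact_force: [2.4, -1.0, 6.9]
finger_gap: 43.3
```

```bash
python3 -m crank '[[0,[0,0,0],0],[0,[0,0,0],0],[0,[0,0,0],0],[0,[0,0,0],0]]' 80
python3 - <<'E'
from h import *
import cv2
s=st(); f=r.grab_frame("wrist"); cv2.imwrite("pics/wrist16.png",f["pixels"][:,:,::-1])
for c in ["scene","side"]:
    g=r.grab_frame(c)
    u=proj(g,[604,110,75]).astype(int); cv2.imwrite(f"pics/{c}16z.png",cv2.resize(g["pixels"][u[1]-60:u[1]+60,u[0]-70:u[0]+70,::-1],None,fx=5,fy=5))
    print([ (np.round(d["position"],1),round(d["p"],2)) for d in r.landmark_of(c,"pin_knob")[:6]])
E
```

```text
clock: 22.68
tcp_pos: [600.0, 150.3, 51.3]
tool_rot: [[0.114, -0.993, 0.003], [-0.993, -0.114, 0.001], [-0.0, -0.003, -1.0]]
contact_force: [2.7, 0.1, 6.8]
finger_gap: 42.6
t 22.68 tcp [600.  150.3  51.3] yawy -3.027 F [2.7 0.1 6.8] gap 42.6 q [ 0.5   0.49 -0.01  0.   -1.06 -0.38]
[(array([ 515.7, -119.2,   68. ]), 0.67), (array([610.6, -58.9,  67.8]), 0.63), (array([ 520.3, -174.4,   65.4]), 0.55), (array([667.5, -84.9,  65.3]), 0.49), (array([606.9,  82.1,  79.4]), 0.44), (array([ 594.6, -201.5,    8.4]), 0.36)]
[(array([ 519.4, -176.4,   66.3]), 0.76), (array([607.5,  77.1,  79.3]), 0.65), (array([609.9, -59.2,  67.5]), 0.53), (array([ 510.3, -120.2,   66.6]), 0.52), (array([671.6, -82.5,  66.8]), 0.46)]
```

View pics/wrist16.png

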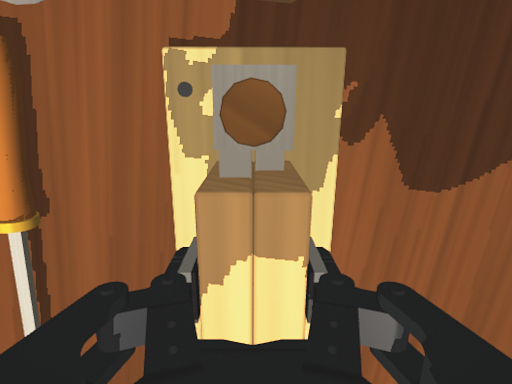

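View pics/scene16z.png

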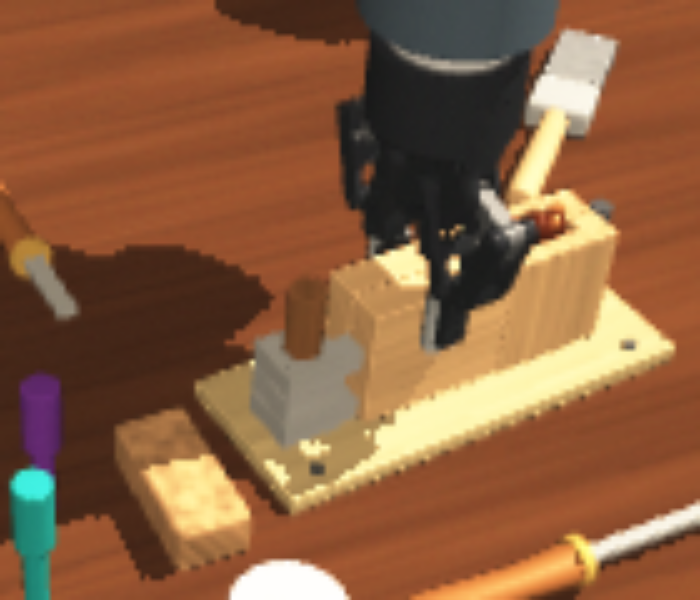

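View pics/side16z.png

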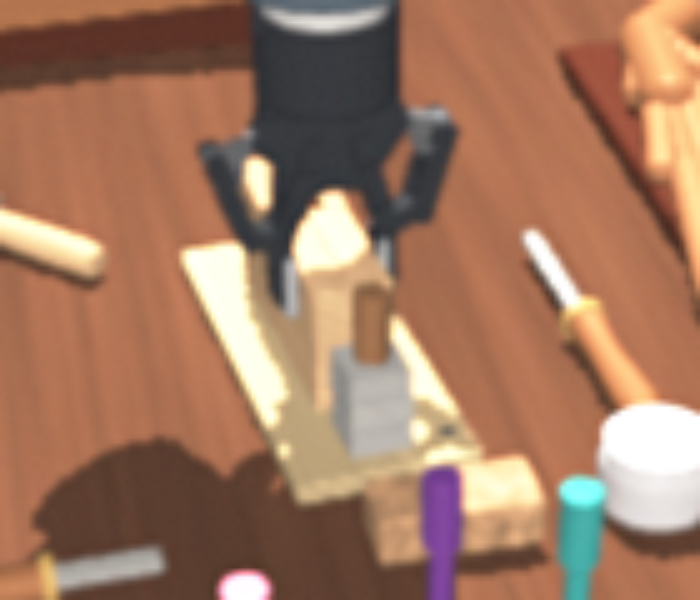

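The fingers clamp both jaws with no gap at column 253, one on each side, at 80 N. The knob sits on the lug. I hand in while holding.

Run:
```python
from rig import r
print(r.job_done())
```

```text
the job is handed in; nothing more can be done
None
```

I handed the job in with the gripper still squeezing the two shut jaws, one finger on each, at an 80 N grip setting. The clock stood at about 23 s of the 72 allowed.

**What I did:**
1. I pushed the front jaw along its arc until it met its stop, at about 14 N sideways.
2. I took the long brown pin from the rack and pushed it down through the lugs. It stopped at the predicted height (fingertips at z 68.4 mm), and the upward force rose to 10 N as I pressed it home.
3. I released the pin and gripped both jaws from above at the squeeze spot.

**Last checks:**
- **Jaws:** no gap is visible between them. The finger gap read 42.6 mm against 44 mm nominal.
- **Pin:** the networks put the knob's centre at z 79.3–79.4 mm, where 80 mm is home, and both fixed cameras show it sitting on the top lug.
- **Other things on the bench:** the short pin, look-alikes and bystanders looked undisturbed wherever the pictures showed them.
- **Forces:** about 7 N outside force on the tool at the end, and no reading above about 21 N during the job.

**What disagreed:** the wrist camera was about 1.5 mm off sideways, and its view of the pin's depth did not quite fit the model. I corrected for this before inserting the pin, which went in with little force. The network's finds for the front jaw in the wrist view were too weak to use once it was shut, so I judged "shut" from the pictures and the force.

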